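Clip the glass cutter onto the snap hook

ROBOT

A 6-joint arm with a two-finger parallel gripper is mounted at the origin on the work surface. World frame = base frame: x ahead of the robot, y to its left, z up, the work surface at z = 0. Lengths are in m, angles in rad, forces in N, time in s.
With the tool pointing down it reaches from about 0.35 to 0.775 m from the base axis. Payload 7.3 kg.
Tool frame: the origin (TCP) lies at the very end of the fingers, on their centre line; the grasp point (between the pads) lies 19 mm behind it; z points along the fingers, y is the line along which they close (so a half turn about z gives the same grasp; the last joint's range is limited). The gripper opens to 92 mm and grips with 3 to 60 N. Pads are 19 mm wide; open, the fingers measure 130 mm over their backs; the gripper's body (75 mm by 190 mm) begins 47 mm behind the grasp point.
Start: joints at [1.05, 0.342, 1.524, -0, 1.275, -0.146], TCP at [0.192, 0.489, 0.227] pointing down, gripper open.
Joint ranges: [-2.53, 2.53], [-0.77, 2.02], [0.04, 2.7], [-1, 4.14], [0.28, 2.66], [-3.11, 3.11]. Speed limits (rad/s): [2.57, 2.57, 3.14, 3.14, 3.14, 3.14].

INTERFACE

Orientations are given as [roll, pitch, yaw] about the fixed x, y, z axes, in that order (R = Rz(yaw) Ry(pitch) Rx(roll)).
In Python, from cell import robot gives the robot as it stands. The module is installed in compiled form; this text tells all that it offers.
- The arm moves only by the tool arm_command, never from a script. Its argument "moves" is a list of rows, each a list of 3 entries, a list of its own where there are three numbers: the shift along the tool's x, y, z in m, then the turn, a rotation vector about the tool's x, y, z in rad, then the finger opening in m, from 0 to 0.0918. In form: [[[dx, dy, dz], [ax, ay, az], claw], ...]. A call has exactly 5 rows; each row is the pose to reach, as a shift and turn from the pose commanded when the call began, along the tool's axes at that moment; what a row does not reach only later rows make up. A row lasts 1/10 s, in which the tool goes at most 50 mm and 8.59 degrees, less where a joint would pass 70% of its speed; a pose out of reach is approached as far as the arm can. A call with a gripper value outside its range is refused whole. The fingers move at their own pace and stop on an object; "squeeze" is the grip in N (left out, the last holds). Time passes only in rows, so rows that repeat a pose let the fingers close, or fill a call up. It gives the time, the measured TCP pose, the force, the opening and the grip force at its end, in the units of the state.
- robot.observe(): the state, without advancing time (a new reading comes with each control period).
- robot.read_camera(name): name is "scene" or "top"; returns the picture (480x640x3 uint8, red, green, blue); there is no depth.
- robot.camera_model(name): a dict with "fx", "fy", "cx", "cy" (pixels), "R" (3x3) and "t" (3): a world point X has camera coordinates R X + t. Camera axes: x right, y down, z forward; pixel columns grow to the right and rows downward; lengths in m; the calibration is good to about 2 mm. A picture is of the moment at which its call begins. camera_model takes no time and is no camera call.
- robot.hand_in(): hands the job in; it is judged then, once.
The state is a dict: "time": time; "qpos": joint angles; "qvel": joint speeds; "joint_efforts": joint torques, N m; "tool_pos": TCP position; "tool_rot": TCP orientation; "contact_force": force on the tool from outside, world axes, zero at the start; "torque": the same for the moment, N m; "opening": finger opening in m; "grip_force": force on a finger pad.
Only numpy, scipy, OpenCV 4.12 (cv2) and the standard library are available. Lean on these libraries where they do the work, as an engineer would, in place of code of your own. Each camera call takes 0.05 s, during which the arm holds its last target. There are 200 camera calls.

TASK

Take the glass cutter from its wooden rest and clip it by its end ring onto the snap hook of the tool stand: push the hook's sprung gate inward with the ring, lower the ring into the hook so that the gate snaps shut behind it, and let go. The job is done once the cutter has stopped swinging and hangs from the closed hook. Be gentle with the hook, never loading it with more than 10 N, and leave the oil bottle, the pliers and the tub where they are.

Things in the scene. Friction and masses are not known exactly. Their poses are not given: they have to be found in the camera images.
- stand: Fixed steel tool stand. Origin at table height; x axis points from the hook's mouth inward to the post (roughly away from the robot: the way a ring is pushed in), z up. 18 mm post at x=+100 mm, 270 mm tall, foot 120x130x10 mm (x 40 to 160). A level 10 mm stem clamped to the post, 235 mm above the table, carries the snap hook, which lies in the stand's vertical plane y=0.
- hook_zero (a point): Point on the stand (not on the hook), 185 mm above its origin, axes as the stand's. The stem stands firm, pulled out by s = 0 to 50 mm towards the mouth; s differs each time and is NOT measured: find it by touch or eye. Hook, bent of 7 mm bar, from this point (subtract s from x): spine bar centred on x=0, z=0 to 40 mm; top of hook z=55 mm; inside width spine to nose 23 mm.
- basket_zero (a point): Point on the stand 15 mm in front (-x) of hook_zero, same height and axes: with s=0 the centre of the hook's round basket (centreline radius 15 mm, so inner floor 11.5 mm below this point). The bar rises again to the nose, centred 15 mm in front of this point, rounded tip 5.5 mm above it. The gate closes the mouth above the nose. For s above 0 all lies s nearer the mouth.
- gate (a joint): Sprung gate, 6 mm rod over the nose (x=-30 mm-s from hook_zero), hinge 46, lower end 3 mm above hook_zero. Rad: 0 shut, grows inward, hard stop 0.52. A 5 mm wire pressed in 18 mm above hook_zero: yields at 2.5 N, 5.5 N at 0.45; clears the nose 12 mm after touch, stop at 15 mm. Then lower the wire into the basket: the gate snaps shut once its centre is level with hook_zero or lower.
- cutter: Glass cutter, 50 to 100 g, lying level on the rest. Black handle 90x14x14 mm along x; origin at the middle of its underside, z up, +x to the ring. Rigid flat steel ring at the +x end in the handle's mid-height plane (z=7 mm): wire 5 mm thick, inside 26 mm, centre x=64 mm, centreline of its foremost wire x=79.5 mm. Brass head with cutting wheel at -x, to x=-62 mm. Balances near the middle.
- ring (a point): Centre of the cutter's ring (the hole), 64 mm ahead of the cutter's origin along its x axis, at the handle's mid-height.
- rest: Fixed wooden tool rest; origin at table height under its middle, x along the cutter on it. Base plate 130x46x8 mm, two notched blocks (12 mm thick along x, 36 wide, centred at x=-34 and +42 mm; notch floor 30 mm, lips 35 mm above the table). Between them 64 mm of handle is free to grasp from above, with 22 mm of air beneath.
- oil: Bystander: white plastic oil bottle with red cap, 44 mm diameter, 100 mm tall; origin at the centre of its underside.
- pliers: Bystander: pliers with yellow grips lying flat, about 150 mm long, 15 mm high; origin near the middle, on the underside.
- tub: Bystander: clear plastic tub with green lid, 156 x 106 x 65 mm; origin at the centre of its underside.
There are look-alikes about, which are no part of the job. There is more than one size of the cutter; the job needs the larger. Several things look just like the rest: the one meant starts farthest to the robot's right.

How it is judged:
By the outcome, as a careful person would: the job done as asked, in the order asked, and still so for the second after the job is handed in, with the robot touching nothing.
It also fails if it takes over 72 s, if anything falls off the work surface, if the arm or the gripper's body presses on something with over 40 N, if the wrist force passes 120 N, or if a joint passes its speed limit or range.

## Working session

There is one attempt and no reset: what is moved stays moved. The work goes in short steps, Python scripts to look and compute and a tool call to move; the robot and the scene stay as the last step left them, time stands still between calls to the robot, and variables do not carry over. Pictures are saved under pics/ and viewed, at most 10 in all, crops included, and the job is handed in when it is done.

Besides the shell and the picture viewer there is one more tool, called after "Call:" by a JSON object that holds its "method" and its "body". arm_command: Moves the arm, as the interface text tells. Its arguments: {"type":"object","properties":{"moves":{"type":"array"},"squeeze":{"type":"number"}},"required":["moves"]}

```bash
mkdir -p pics
python3 - <<'E'
from cell import robot
import cv2,numpy as np
for n in("scene","top"):
    im=robot.read_camera(n); np.save(f"pics/{n}0.npy",im); cv2.imwrite(f"pics/{n}0.png",im[:,:,::-1])
    m=robot.camera_model(n); print(n,m["fx"],m["cx"],m["cy"],(-np.array(m["R"]).T@m["t"]).round(3),np.array(m["R"]).round(3).tolist())
o=robot.observe(); print({k:np.round(v,3).tolist() for k,v in o.items()})
E
```

```text
scene 591.8353220488034 317.9739674569476 232.01734138116626 [ 1.202 -0.41   1.143] [[0.541, 0.841, 0.015], [0.679, -0.426, -0.598], [-0.496, 0.334, -0.802]]
top 467.81457691774915 320.64154639909765 237.8988001848336 [0.441 0.015 1.237] [[0.013, -1.0, -0.005], [-0.992, -0.012, -0.129], [0.129, 0.007, -0.992]]
{'time': 0.1, 'qpos': [1.05, 0.343, 1.525, 0.0, 1.275, -0.146], 'qvel': [0.001, -0.003, -0.003, 0.001, -0.0, 0.001], 'joint_efforts': [0.001, -43.201, -24.469, 0.072, 0.053, -0.0], 'tool_pos': [0.192, 0.488, 0.226], 'tool_rot': [-3.14, -0.0, 2.767], 'contact_force': [0.373, 0.042, 0.11], 'torque': [-0.039, -0.01, 0.025], 'grip_force': 0.0, 'opening': 0.092}
```

View pics/scene0.png

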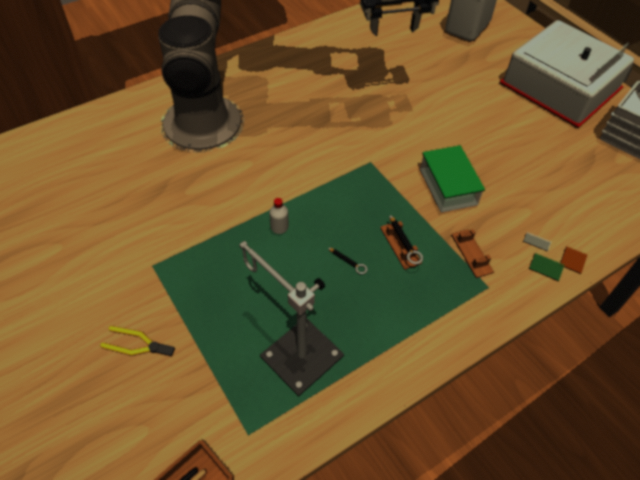

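View pics/top0.png

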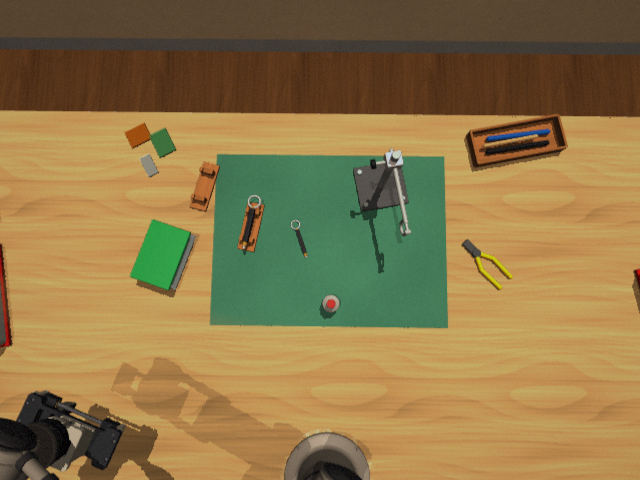

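The scene shows the larger cutter lying on its rest at top (251,227) and scene (402,245). The stand's post is at top (394,158), with the hook end near top (405,231) and scene (246,252). The second, empty rest is to the left at top (204,186).

Run:
```python
import cv2,numpy as np
def crop(n,x0,y0,w,h,s):
    im=np.load(f"pics/{n}0.npy")[y0:y0+h,x0:x0+w,::-1]
    im=np.clip(im.astype(float)*1.8,0,255).astype(np.uint8)
    im=cv2.resize(im,None,fx=s,fy=s,interpolation=cv2.INTER_CUBIC)
    for k in range(0,w,10): cv2.line(im,(k*s,0),(k*s,4+4*((x0+k)%50==0)),(255,255,255),1)
    for k in range(0,h,10): cv2.line(im,(0,k*s),(4+4*((y0+k)%50==0),k*s),(255,255,255),1)
    return im
a=crop("top",220,185,66,75,6)   #396x450->
b=crop("top",340,145,80,100,4)
c=crop("scene",370,205,66,75,6)
d=crop("scene",230,230,120,170,3)
def pad(i,w,h): 
    o=np.zeros((h,w,3),np.uint8); i=i[:h,:w]; o[:i.shape[0],:i.shape[1]]=i; return o
cv2.imwrite("pics/m1.png",np.hstack([pad(a,396,450),pad(c,396,450)]))
cv2.imwrite("pics/m2.png",np.hstack([pad(b,330,510),pad(d,360,510)]))
```

```text
(no output)
```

View pics/m1.png

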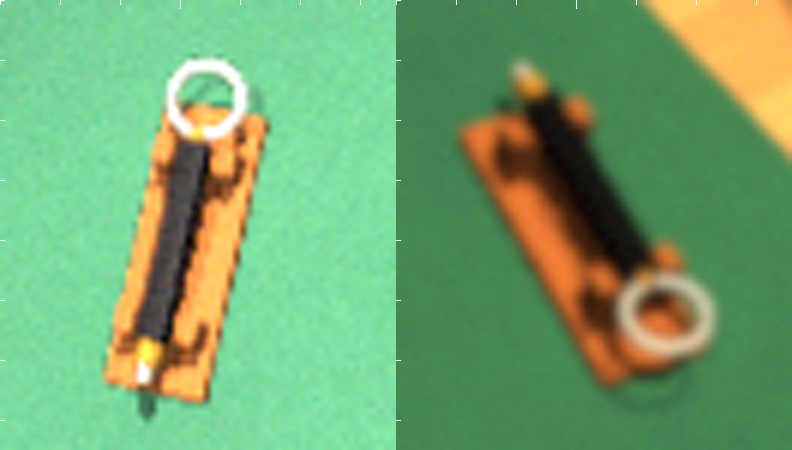

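View pics/m2.png

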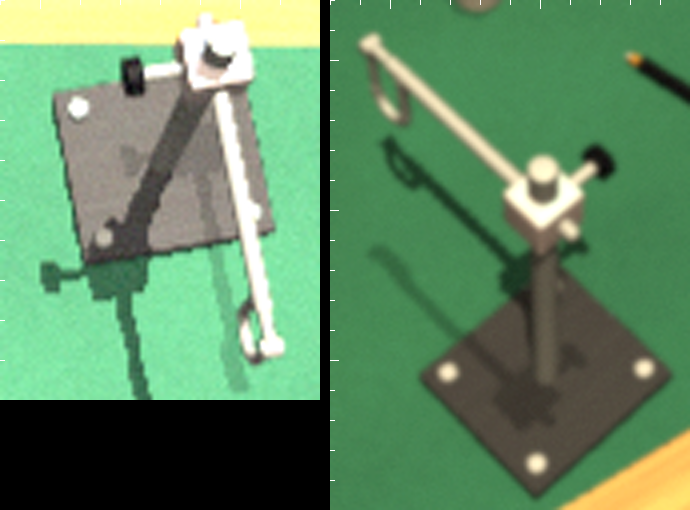

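The cutter's ring centre is at about top (254.3,201.3) and scene (415,257). Its head tip is at top (243.8,248). The stem end is at about top (407.7,231.5) and scene (243.7,244).

```bash
cat > h.py <<'E'
from cell import robot
import cv2,numpy as np
from scipy.spatial.transform import Rotation as Ro
def cam(n):
    m=robot.camera_model(n); R=np.array(m["R"]);t=np.array(m["t"]).reshape(3)
    return np.array([[m["fx"],0,m["cx"]],[0,m["fy"],m["cy"]],[0,0,1]]),R,t
def ray(n,p):
    K,R,t=cam(n); d=R.T@np.linalg.inv(K)@np.array([p[0],p[1],1.]); return -R.T@t,d
def plane(n,p,z):
    c,d=ray(n,p); return c+d*(z-c[2])/d[2]
def tri(pt,ps):
    (c1,d1),(c2,d2)=ray("top",pt),ray("scene",ps)
    A=np.stack([d1,-d2],1); s=np.linalg.lstsq(A,c2-c1,rcond=None)[0]
    a,b=c1+d1*s[0],c2+d2*s[1]; return (a+b)/2,np.linalg.norm(a-b)
def proj(n,X):
    K,R,t=cam(n); q=K@(R@np.asarray(X)+t); return q[:2]/q[2]
def Rot(o): return Ro.from_euler("xyz",o["tool_rot"]).as_matrix()
def totool(X,yaw=None):
    "shift in tool axes from present TCP to X"
    o=robot.observe(); return Rot(o).T@(np.asarray(X)-o["tool_pos"])
E
python3 - <<'E'
from h import *
P=lambda x0,y0,s,u,v:((u+.5)/s-.5+x0,(v+.5)/s-.5+y0)
r=lambda v:np.round(v,4)
rt,rs=P(220,185,6,206,98),P(370,205,6,271,313)
print("ring",r(plane("top",rt,.037)),r(plane("scene",rs,.037)),tri(rt,rs))
ht,hs=P(220,185,6,143,380),P(370,205,6,123,68)
print("tip",r(plane("top",ht,.037)),r(plane("scene",hs,.037)),tri(ht,hs))
# post top z=.27
print("post",r(plane("top",P(340,145,4,219,50),.27)),r(plane("scene",P(230,230,3,212,163),.27)))
print("stemend",r(plane("top",P(340,145,4,271,346),.235)),r(plane("scene",P(230,230,3,41,43),.235)))
for n,q in(("FL?",(87,262)),("FR",(273,230)),("BL",(53,95))): print(n,r(plane("top",P(340,145,4,*q),.01)))
for n,q in(("s l",(90,378)),("s r",(340,376)),("s bot",(206,496))): print(n,r(plane("scene",P(230,230,3,*q),.01)))
E
```

```text
ring [0.6923 0.199  0.037 ] [0.693  0.1986 0.037 ] (array([0.69250444, 0.19916096, 0.03599343]), np.float64(7.939594122664619e-05))
tip [0.5684 0.2223 0.037 ] [0.5686 0.2221 0.037 ] (array([0.56844967, 0.22235938, 0.03662869]), np.float64(0.00010846224152088275))
post [ 0.742  -0.1331  0.27  ] [ 0.7396 -0.1327  0.27  ]
stemend [ 0.5882 -0.1653  0.235 ] [ 0.5891 -0.166   0.235 ]
FL? [ 0.6763 -0.084   0.01  ]
FR [ 0.6994 -0.208   0.01  ]
BL [ 0.7904 -0.061   0.01  ]
s l [ 0.7044 -0.2122  0.01  ]
s r [ 0.7952 -0.066   0.01  ]
s bot [ 0.8187 -0.1889  0.01  ]
```

Run:
```python
from h import *
def crop(n,x0,y0,w,h,s):
    im=np.load(f"pics/{n}0.npy")[y0:y0+h,x0:x0+w,::-1]
    im=np.clip(im.astype(float)*1.5,0,255).astype(np.uint8)
    im=cv2.resize(im,None,fx=s,fy=s,interpolation=cv2.INTER_CUBIC)
    for k in range(0,w,5): cv2.line(im,(k*s,0),(k*s,6),(255,255,255),1)
    return im
cv2.imwrite("pics/m3.png",np.hstack([crop("scene",236,236,36,42,11),crop("top",388,206,30,42,11)]))
o=robot.observe(); 
yaw=-10.6*np.pi/180
d=np.array([np.cos(yaw),np.sin(yaw),0]); g=np.array([.6925,.1990,0])-.064*d-.006*d
for z in(.12,.018): print(z,totool(g+[0,0,z]).round(4))
R=Rot(o); print("R",R.round(3).tolist())
for sgn in(1,-1):
    T=np.stack([sgn*d,np.cross([0,0,-1],sgn*d),[0,0,-1]],1); print(Ro.from_matrix(R.T@T).as_rotvec().round(3))
```

```text
0.12 [-0.5029 -0.099   0.1061]
0.018 [-0.503  -0.0989  0.2081]
R [[-0.931, 0.366, -0.001], [0.366, 0.931, -0.001], [0.0, -0.001, -1.0]]
[-1.000e-03  2.000e-03  2.952e+00]
[-0.001 -0.    -0.19 ]
```

View pics/m3.png

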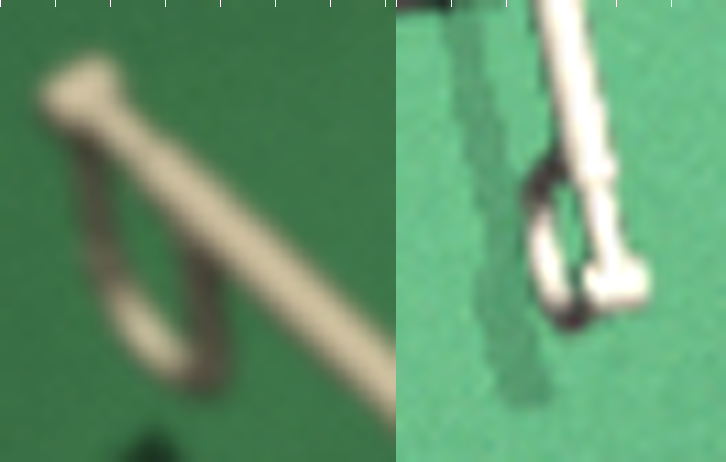

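The crop shows the stem's hinge block at scene crop (80,90), the gate and nose leg from (85,135) to (100,270), and the spine at (205,270–370). The hook's bottom is at about (195,385). I'll cast these onto the stand's plane, and start moving to the cutter.

Run:
```python
from h import *
P=lambda x0,y0,s,u,v:((u+.5)/s-.5+x0,(v+.5)/s-.5+y0)
post=np.array([.741,-.1329]); 
for yaw in(11.,12.):
    a=np.radians(yaw);ex=np.array([np.cos(a),np.sin(a),0]);ey=np.array([-np.sin(a),np.cos(a),0])
    o=np.r_[post,0]-.1*ex
    def vp(n,p):
        c,d=ray(n,p);X=c+d*((o-c)@ey)/(d@ey); return ((X-o)@ex*1e3).round(1),(X[2]*1e3).round(1)
    for n,q in(("block",(80,90)),("gate",(88,160)),("gate2",(97,240)),("nose",(108,280)),("bottom_out",(185,392)),("spineR",(222,340)),("spine",(205,300)),("spineT",(200,260))): print(yaw,"scene",n,vp("scene",P(236,236,11,*q)))
    for n,q in(("block",(617-396,284)),("noseEnd",(570-396,325)),("arcleft",(530-396,225)),("spineR",(545-396,165))): print(yaw,"top",n,vp("top",P(388,206,11,*q)))
```

```text
11.0 scene block (np.float64(-62.5), np.float64(225.3))
11.0 scene gate (np.float64(-63.3), np.float64(203.4))
11.0 scene gate2 (np.float64(-64.3), np.float64(177.4))
11.0 scene nose (np.float64(-62.6), np.float64(166.4))
11.0 scene bottom_out (np.float64(-42.8), np.float64(151.7))
11.0 scene spineR (np.float64(-29.0), np.float64(184.0))
11.0 scene spine (np.float64(-32.7), np.float64(192.6))
11.0 scene spineT (np.float64(-32.6), np.float64(205.1))
11.0 top block (np.float64(-58.5), np.float64(250.0))
11.0 top noseEnd (np.float64(-59.1), np.float64(195.7))
11.0 top arcleft (np.float64(-34.9), np.float64(175.3))
11.0 top spineR (np.float64(-26.9), np.float64(203.9))
12.0 scene block (np.float64(-58.2), np.float64(232.4))
12.0 scene gate (np.float64(-59.0), np.float64(210.6))
12.0 scene gate2 (np.float64(-59.9), np.float64(184.9))
12.0 scene nose (np.float64(-58.3), np.float64(173.9))
12.0 scene bottom_out (np.float64(-39.1), np.float64(158.4))
12.0 scene spineR (np.float64(-25.8), np.float64(189.9))
12.0 scene spine (np.float64(-29.3), np.float64(198.6))
12.0 scene spineT (np.float64(-29.3), np.float64(211.0))
12.0 top block (np.float64(-57.0), np.float64(236.6))
12.0 top noseEnd (np.float64(-57.7), np.float64(181.6))
12.0 top arcleft (np.float64(-33.4), np.float64(163.1))
12.0 top spineR (np.float64(-25.4), np.float64(192.8))
```

Call:
{"method": "arm_command", "body": {"moves": [[[-0.05,-0.01,0],[0,0,-0.05],0.06],[[-0.1,-0.02,0],[0,0,-0.1],0.06],[[-0.15,-0.03,0],[0,0,-0.15],0.06],[[-0.2,-0.04,0],[0,0,-0.19],0.06],[[-0.25,-0.05,0],[0,0,-0.19],0.06]]}}

```text
time: 0.6
tool_pos: [0.4036, 0.3518, 0.2265]
tool_rot: [-3.141, -0.0, 2.958]
contact_force: [-0.3, 1.2, 0.7]
opening: 0.0609
grip_force: 0.0
```

Call:
{"method": "arm_command", "body": {"moves": [[[-0.05,-0.001,0],[0,0,0],0.06],[[-0.1,-0.001,0],[0,0,0],0.06],[[-0.15,-0.001,0.02],[0,0,0],0.06],[[-0.2,-0.001,0.05],[0,0,0],0.06],[[-0.25,-0.001,0.08],[0,0,0],0.06]]}}

```text
time: 1.1
tool_pos: [0.6324, 0.3088, 0.156]
tool_rot: [3.141, 0.0, 2.956]
contact_force: [0.7, -0.7, -0.6]
opening: 0.0601
grip_force: 0.0
```

```bash
cat > g.py <<'E'
from h import *
yaw=-10.6*np.pi/180
d=np.array([np.cos(yaw),np.sin(yaw),0]); g=np.array([.6925,.1990,0])-.070*d
o=robot.observe();print(o["tool_pos"],o["tool_rot"],o["opening"],o["contact_force"])
for z in(.12,.018): print(z,totool(g+[0,0,z]).round(4))
T=np.stack([-d,np.cross([0,0,-1],-d),[0,0,-1]],1); print(Ro.from_matrix(Rot(o).T@T).as_rotvec().round(3))
E
python3 g.py
```

```text
[0.63241053 0.30875095 0.15604386] [3.14144629e+00 1.18769896e-05 2.95637895e+00] 0.060109480823485016 [ 0.72472762 -0.70175249 -0.58414106]
0.12 [-0.0093 -0.0968  0.036 ]
0.018 [-0.0093 -0.0968  0.138 ]
[ 0.  0. -0.]
```

Both views agree on a stand yaw of about 12.1° and s ≈ 28 mm. Next, grasp.

Call:
{"method": "arm_command", "body": {"moves": [[[-0.004,-0.04,0],[0,0,0],0.05],[[-0.009,-0.08,0.02],[0,0,0],0.05],[[-0.009,-0.097,0.04],[0,0,0],0.05],[[-0.009,-0.097,0.06],[0,0,0],0.05],[[-0.009,-0.097,0.075],[0,0,0],0.05]]}}

```text
time: 1.6
tool_pos: [0.621, 0.2113, 0.0803]
tool_rot: [-3.141, -0.002, 2.955]
contact_force: [-0.6, -0.2, 0.3]
opening: 0.05
grip_force: 0.0
```

```bash
python3 g.py
```

```text
[0.62100889 0.21130981 0.08030157] [-3.14070091e+00 -2.42842028e-03  2.95517785e+00] 0.05002443091780418 [-0.55700962 -0.21195559  0.30322063]
0.12 [-0.0024  0.001  -0.0397]
0.018 [-0.0027  0.0011  0.0623]
[-0.001 -0.002 -0.001]
```

Call:
{"method": "arm_command", "body": {"moves": [[[-0.001,0,0.02],[0,0,0],0.05],[[-0.001,0,0.04],[0,0,0],0.05],[[-0.001,0,0.055],[0,0,0],0.05],[[-0.001,0,0.063],[0,0,0],0.05],[[-0.001,0,0.063],[0,0,0],0.05]]}}

```text
time: 2.1
tool_pos: [0.622, 0.2122, 0.0179]
tool_rot: [-3.141, -0.002, 2.957]
contact_force: [0.3, -0.3, 0.5]
opening: 0.05
grip_force: 0.0
```

Call:
{"method": "arm_command", "body": {"moves": [[[0,0,0],[0,0,0],0.03],[[0,0,0],[0,0,0],0.02],[[0,0,0],[0,0,0],0.01],[[0,0,0],[0,0,0],0.005],[[0,0,0],[0,0,0],0.005]], "squeeze": 30}}

```text
time: 2.6
tool_pos: [0.6229, 0.2124, 0.0196]
tool_rot: [3.141, 0.001, 2.957]
contact_force: [0.2, -0.9, -0.5]
opening: 0.0145
grip_force: 0.3
```

Call:
{"method": "arm_command", "body": {"moves": [[[0,0,0],[0,0,0],0.005],[[0,0,0],[0,0,0],0.005],[[0,0,-0.01],[0,0,0],0.005],[[0,0,-0.03],[0,0,0],0.005],[[0,0,-0.06],[0,0,0],0.005]]}}

```text
time: 3.1
tool_pos: [0.6215, 0.2121, 0.0785]
tool_rot: [-3.14, -0.004, 2.957]
contact_force: [0.2, -0.5, -0.8]
opening: 0.0137
grip_force: 30.0
```

```bash
python3 g.py
```

```text
[0.62147037 0.21208529 0.07848063] [-3.14017669 -0.00362895  2.95680611] 0.013676715925732842 [ 0.16829751 -0.46072876 -0.7614898 ]
0.12 [-0.0021  0.0001 -0.0415]
0.018 [-0.0024  0.0003  0.0605]
[-0.001 -0.004  0.   ]
```

```bash
cat > p.py <<'E'
from h import *
import sys
a=np.radians(12.1);ex=np.array([np.cos(a),np.sin(a),0]);ey=np.array([-np.sin(a),np.cos(a),0])
O=np.array([.741,-.1329,0])-.1*ex
L,H=.0865,.0185
def st():
    o=robot.observe();T=np.stack([-ex,np.cross([0,0,-1],-ex),[0,0,-1]],1);R=Rot(o)
    p=o["tool_pos"];w=p+(-R[:,0])*L-R[:,2]*H
    print("t",round(o["time"],2),"tcp",p.round(4),"wire stand xyz mm",((w-O)@np.stack([ex,ey,[0,0,1]],1)*1e3).round(1),"turn",Ro.from_matrix(R.T@T).as_rotvec().round(4),"F stand",(np.array(o["contact_force"])@np.stack([ex,ey,[0,0,1]],1)).round(2),"q",np.round(o["qpos"],2),"grip",o["grip_force"],o["opening"])
    return R,p
def to(x,y,z):
    R,p=st(); tgt=O+ex*(x/1e3-L)+ey*y/1e3+np.array([0,0,z/1e3-H]); print("shift",(R.T@(tgt-p)).round(4))
if __name__=="__main__": to(*map(float,sys.argv[1:4]))
E
python3 p.py -110 0 230
```

```text
t 3.1 tcp [0.6215 0.2121 0.0785] wire stand xyz mm [135.3 329.   96.7] turn [-0.0007 -0.0039 -0.396 ] F stand [ 0.07 -0.49 -0.76] q [ 0.21  0.72  1.31  0.    1.12 -1.17] grip 29.99303787946701 0.013676715925732842
shift [ 0.0932 -0.4317 -0.1321]
```

Call:
{"method": "arm_command", "body": {"moves": [[[0,0,-0.05],[0,0,0],0.005],[[0.02,-0.01,-0.09],[0,0,-0.05],0.005],[[0.04,-0.05,-0.11],[0,0,-0.12],0.005],[[0.07,-0.09,-0.13],[0,0,-0.2],0.005],[[0.09,-0.13,-0.13],[0,0,-0.3],0.005]]}}

```text
time: 3.6
tool_pos: [0.5099, 0.1007, 0.2122]
tool_rot: [-3.141, 0.005, -3.021]
contact_force: [0.4, -1.2, -0.9]
opening: 0.0137
grip_force: 30.0
```

```bash
python3 p.py -110 0 230
```

```text
t 3.6 tcp [0.5099 0.1007 0.2122] wire stand xyz mm [  9.1 269.  231.2] turn [-0.0004  0.0053 -0.091 ] F stand [ 0.13 -1.22 -0.92] q [ 0.05  0.34  1.57  0.    1.23 -1.64] grip 29.994201064109802 0.01372342407165151
shift [ 0.0939 -0.2866  0.0003]
```

Call:
{"method": "arm_command", "body": {"moves": [[[0.03,-0.04,0],[0,0,-0.05],0.005],[[0.06,-0.08,0],[0,0,-0.095],0.005],[[0.094,-0.12,0],[0,0,-0.095],0.005],[[0.094,-0.16,0],[0,0,-0.095],0.005],[[0.094,-0.2,0],[0,0,-0.095],0.005]]}}

```text
time: 4.1
tool_pos: [0.4391, -0.1099, 0.2103]
tool_rot: [-3.141, 0.001, -2.932]
contact_force: [1.0, -0.7, -0.9]
opening: 0.0135
grip_force: 30.0
```

```bash
python3 p.py -110 0 230
```

```text
t 4.1 tcp [ 0.4391 -0.1099  0.2103] wire stand xyz mm [-103.9   85.7  228.9] turn [-0.0007  0.0013 -0.0014] F stand [ 0.87 -0.94 -0.9 ] q [-0.42  0.22  1.74  0.    1.18 -2.2 ] grip 29.994080364704132 0.013502704877195114
shift [ 0.006  -0.0858 -0.0012]
```

Call:
{"method": "arm_command", "body": {"moves": [[[0.003,-0.04,0],[0,0,0],0.005],[[0.005,-0.07,0],[0,0,0],0.005],[[0.005,-0.085,0],[0,0,0],0.005],[[0.005,-0.086,0],[0,0,0],0.005],[[0.005,-0.086,0],[0,0,0],0.005]]}}

```text
time: 4.6
tool_pos: [0.4528, -0.1926, 0.2091]
tool_rot: [3.141, -0.0, -2.931]
contact_force: [-0.7, -0.2, -1.2]
opening: 0.0135
grip_force: 30.0
```

```bash
cat > look.py <<'E'
from p import *
import sys
tag=sys.argv[1]
R,p=st()
out=[]
for n,s in(("scene",11),("top",11)):
    im=robot.read_camera(n);np.save(f"pics/{n}{tag}.npy",im)
    c=proj(n,O+ex*-.075+np.array([0,0,.205])).round().astype(int)
    x0,y0=c[0]-18,c[1]-22; print(n,x0,y0,"ring pred",proj(n,p-R[:,0]*.071-R[:,2]*H).round(1))
    k=np.clip(im[y0:y0+50,x0:x0+36,::-1].astype(float)*1.5,0,255).astype(np.uint8)
    out.append(cv2.resize(k,None,fx=s,fy=s,interpolation=cv2.INTER_CUBIC))
cv2.imwrite(f"pics/look{tag}.png",np.hstack(out))
E
python3 look.py 1; python3 p.py -85 0 203
```

```text
t 4.6 tcp [ 0.4528 -0.1926  0.2091] wire stand xyz mm [-107.9    1.9  227.6] turn [ 0.0011 -0.0002 -0.0011] F stand [-0.76  0.   -1.2 ] q [-0.56  0.3   1.64  0.    1.2  -2.34] grip 29.992986023426056 0.013503548708431548
scene 220 225 ring pred [221.8 225.1]
top 389 219 ring pred [412.9 261.9]
t 4.7 tcp [ 0.4528 -0.1921  0.2093] wire stand xyz mm [-107.7    2.6  227.8] turn [ 0.0007 -0.0001  0.0004] F stand [ 0.37 -0.17  0.19] q [-0.56  0.3   1.64  0.    1.2  -2.34] grip 29.992962777614594 0.013763621897925913
shift [-0.0227 -0.0026  0.0248]
```

View pics/look1.png

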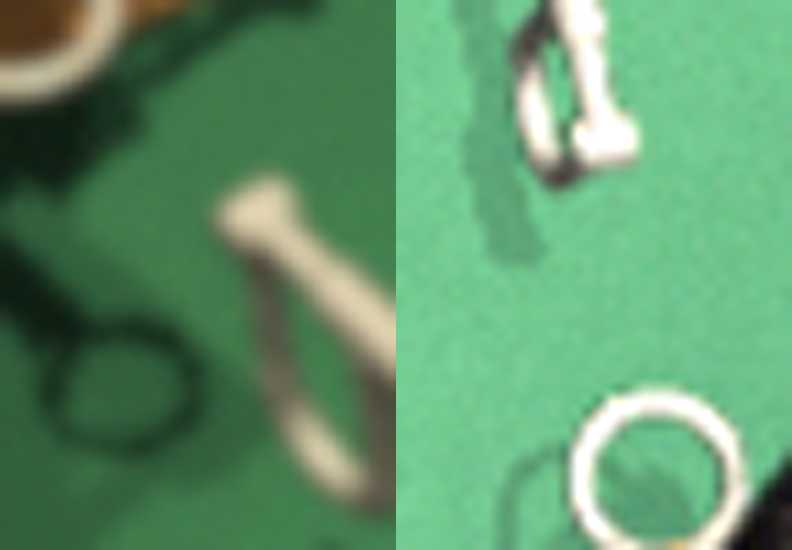

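The ring is at about top (412.4,261.9), which matches the prediction. In the scene view it looks slightly low, so I'll check its height numerically with an ellipse fit.

Run:
```python
from p import *
R,p=st(); pr=p-R[:,0]*.071-R[:,2]*H; c={}
for n in("scene","top"):
    im=np.load(f"pics/{n}1.npy").astype(int); u,v=proj(n,pr).round().astype(int)
    x0,y0=u-16,v-16; k=im[y0:y0+32,x0:x0+32]
    m=((k.min(2)>(95 if n=="scene" else 125))).astype(np.uint8)
    m=cv2.resize(m,None,fx=1,fy=1)
    print(n); print("\n".join("".join(".#"[i] for i in r) for r in m))
    h=[]
    cs,_=cv2.findContours(m,cv2.RETR_EXTERNAL,cv2.CHAIN_APPROX_NONE); b=max(cs,key=len)
    e=cv2.fitEllipse(b); c[n]=(e[0][0]+x0,e[0][1]+y0); print(c[n],e[1],"pred",proj(n,pr))
X,g=tri(c["top"],c["scene"]);print(X,g,"pred",pr)
```

```text
t 4.7 tcp [ 0.4528 -0.1921  0.2093] wire stand xyz mm [-107.7    2.6  227.8] turn [ 0.0007 -0.0001  0.0004] F stand [ 0.37 -0.17  0.19] q [-0.56  0.3   1.64  0.    1.2  -2.34] grip 29.992962777614594 0.013763621897925913
scene
................................
................................
................................
................................
................................
................................
................................
................................
................................
................................
................................
................................
................................
......................#.........
.......................#........
.......................#........
.......................#........
.......................#........
.......................#........
................................
................................
................................
.................###............
.............#####..............
................................
................................
...............
[... 867 characters left out ...]
.....##............##........
.........#............#.........
.........##..........##.........
..........##........##..........
...........###.....##...........
.............###................
................................
................................
................................
................................
................................
................................
................................
................................
(np.float64(412.34238052368164), np.float64(262.00951766967773)) (14.023162841796875, 14.675909042358398) pred [412.64269814 261.89123591]
[ 0.5233728  -0.18007874  0.20974262] 0.0002867966729148643 pred [ 0.52225998 -0.17718059  0.22775725]
```

Run:
```python
from p import *
R,p=st(); pr=p-R[:,0]*.071-R[:,2]*H
im=np.load("pics/scene1.npy").astype(int); u,v=proj("scene",pr).round().astype(int)
x0,y0=u-16,v-16; k=im[y0:y0+32,x0:x0+32]
m=((k.min(2)>62)&(k.max(2)-k.min(2)<60)).astype(np.uint8)
print("\n".join("".join(".#"[i] for i in r) for r in m))
a=np.linspace(0,2*np.pi,9)[:-1]
print("outer pred right/bottom:",[tuple((proj("scene",pr+.018*np.array([np.cos(t),np.sin(t),0]))-[x0,y0]).round(1)) for t in a])
```

```text
t 4.7 tcp [ 0.4528 -0.1921  0.2093] wire stand xyz mm [-107.7    2.6  227.8] turn [ 0.0007 -0.0001  0.0004] F stand [ 0.37 -0.17  0.19] q [-0.56  0.3   1.64  0.    1.2  -2.34] grip 29.992962777614594 0.013763621897925913
................................
................................
................................
................................
................................
................................
................................
................................
................................
................................
.............########...........
.............##########.........
..................######........
....................#####.......
........##...........####.......
........##............###.......
.......##.............###.......
.......##.............###.......
.......##............####.......
.......###...........####.......
........##..........####........
........#####....######.........
.........#############..........
..........###########...........
............#######.............
................................
................................
................................
................................
................................
................................
................................
outer pred right/bottom: [(np.float64(20.4), np.float64(22.2)), (np.float64(25.0), np.float64(17.6)), (np.float64(24.3), np.float64(12.0)), (np.float64(18.9), np.float64(8.8)), (np.float64(11.8), np.float64(9.7)), (np.float64(7.2), np.float64(14.3)), (np.float64(7.7), np.float64(19.9)), (np.float64(13.2), np.float64(23.2))]
```

```bash
sed -i 's/L,H=.0865,.0185/L,H=.0865,.0165/' p.py; python3 p.py -76 0 204
```

```text
t 4.7 tcp [ 0.4528 -0.1921  0.2093] wire stand xyz mm [-107.7    2.6  225.8] turn [ 0.0007 -0.0001  0.0004] F stand [ 0.37 -0.17  0.19] q [-0.56  0.3   1.64  0.    1.2  -2.34] grip 29.992962777614594 0.013763621897925913
shift [-0.0317 -0.0026  0.0218]
```

Call:
{"method": "arm_command", "body": {"moves": [[[0,-0.003,0.01],[0,0,0],0.005],[[0,-0.003,0.022],[0,0,0],0.005],[[-0.012,-0.003,0.022],[0,0,0],0.005],[[-0.024,-0.003,0.022],[0,0,0],0.005],[[-0.031,-0.003,0.022],[0,0,0],0.005]]}}

```text
time: 5.2
tool_pos: [0.4857, -0.1896, 0.1875]
tool_rot: [-3.141, 0.001, -2.93]
contact_force: [-0.6, -1.0, -0.2]
opening: 0.0139
grip_force: 30.0
```

Call:
{"method": "arm_command", "body": {"moves": [[[0,0,0],[0,0,0],0.005],[[0,0,0],[0,0,0],0.005],[[0,0,0],[0,0,0],0.005],[[0,0,0],[0,0,0],0.005],[[0,0,0],[0,0,0],0.005]]}}

```text
time: 5.7
tool_pos: [0.4837, -0.1901, 0.1873]
tool_rot: [3.142, 0.0, -2.932]
contact_force: [-0.3, -0.5, -0.7]
opening: 0.014
grip_force: 30.0
```

```bash
python3 p.py -60 0 204; python3 look.py 2 | tail -2
```

```text
t 5.7 tcp [ 0.4837 -0.1901  0.1873] wire stand xyz mm [-77.1  -2.1 203.8] turn [ 0.      0.0001 -0.0013] F stand [-0.39 -0.4  -0.65] q [-0.52  0.37  1.6   0.    1.17 -2.3 ] grip 29.99294489622116 0.01403105140262011
shift [-0.017   0.002  -0.0002]
scene 220 225 ring pred [231.6 242.7]
top 389 219 ring pred [409.6 248.8]
```

View pics/look2.png

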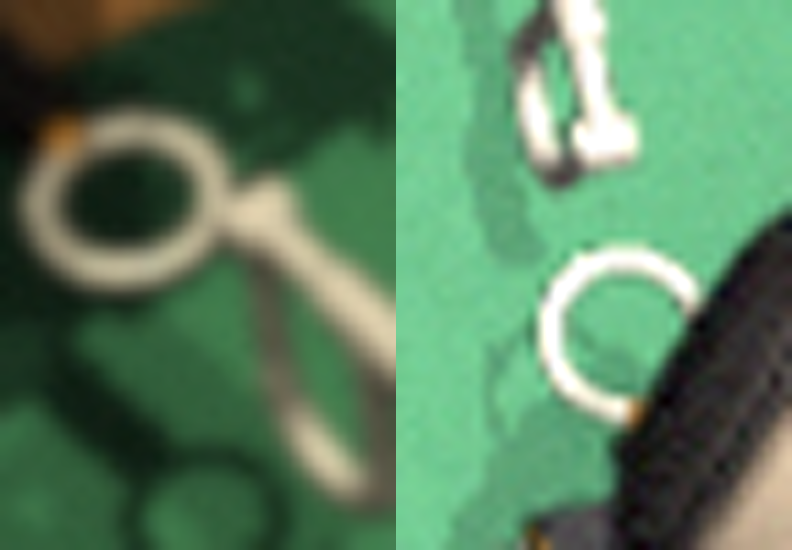

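The ring is just in front of the gate. In the top view it sits about 3–4 mm to the right (−y), so I'll shift it left and approach slowly.

Call:
{"method": "arm_command", "body": {"moves": [[[-0.003,0.003,0],[0,0,0.001],0.005],[[-0.006,0.003,0],[0,0,0],0.005],[[-0.009,0.003,0],[0,0,0],0.005],[[-0.009,0.003,0],[0,0,0],0.005],[[-0.009,0.003,0],[0,0,0],0.005]]}}

```text
time: 6.3
tool_pos: [0.4922, -0.1852, 0.1871]
tool_rot: [3.141, -0.0, -2.931]
contact_force: [-0.3, -0.8, -0.1]
opening: 0.014
grip_force: 30.0
```

Call:
{"method": "arm_command", "body": {"moves": [[[-0.001,0,0],[0,0,0],0.005],[[-0.002,0,0],[0,0,0],0.005],[[-0.003,0,0],[0,0,0],0.005],[[-0.003,0,0],[0,0,0],0.005],[[-0.003,0,0],[0,0,0],0.005]]}}

```text
time: 6.8
tool_pos: [0.495, -0.1846, 0.1872]
tool_rot: [3.142, -0.0, -2.931]
contact_force: [0.1, -0.3, -0.3]
opening: 0.0136
grip_force: 30.0
```

Call:
{"method": "arm_command", "body": {"moves": [[[-0.001,0,0],[0,0,0],0.005],[[-0.002,0,0],[0,0,0],0.005],[[-0.003,0,0],[0,0,0],0.005],[[-0.003,0,0],[0,0,0],0.005],[[-0.003,0,0],[0,0,0],0.005]]}}

```text
time: 7.3
tool_pos: [0.498, -0.1839, 0.1872]
tool_rot: [3.142, 0.0, -2.931]
contact_force: [-0.2, 0.2, -0.8]
opening: 0.0136
grip_force: 30.0
```

```bash
python3 p.py -60 1 204
```

```text
t 7.3 tcp [ 0.498  -0.1839  0.1872] wire stand xyz mm [-61.8   1.  203.7] turn [ 0.0001  0.0001 -0.0009] F stand [-0.18  0.25 -0.77] q [-0.5   0.39  1.57  0.    1.18 -2.28] grip 29.992985129356384 0.013594723778556462
shift [-0.0018 -0.     -0.0003]
```

Call:
{"method": "arm_command", "body": {"moves": [[[-0.001,0,0],[0,0,0],0.005],[[-0.002,0,0],[0,0,0],0.005],[[-0.002,0,0],[0,0,0],0.005],[[-0.002,0,0],[0,0,0],0.005],[[-0.002,0,0],[0,0,0],0.005]]}}

```text
time: 7.8
tool_pos: [0.4997, -0.1835, 0.1871]
tool_rot: [3.141, -0.0, -2.931]
contact_force: [-3.1, -0.8, -0.4]
opening: 0.0139
grip_force: 30.0
```

Call:
{"method": "arm_command", "body": {"moves": [[[-0.001,0,0],[0,0,0],0.005],[[-0.002,0,0],[0,0,0],0.005],[[-0.002,0,0],[0,0,0],0.005],[[-0.002,0,0],[0,0,0],0.005],[[-0.002,0,0],[0,0,0],0.005]]}}

```text
time: 8.3
tool_pos: [0.5019, -0.1831, 0.1871]
tool_rot: [3.141, -0.0, -2.931]
contact_force: [-2.8, -1.7, -1.5]
opening: 0.014
grip_force: 30.0
```

Call:
{"method": "arm_command", "body": {"moves": [[[-0.001,0,0],[0,0,0],0.005],[[-0.002,0,0],[0,0,0],0.005],[[-0.002,0,0],[0,0,0],0.005],[[-0.002,0,0],[0,0,0],0.005],[[-0.002,0,0],[0,0,0],0.005]]}}

```text
time: 8.8
tool_pos: [0.5038, -0.1827, 0.1872]
tool_rot: [3.142, -0.0, -2.931]
contact_force: [-3.1, -0.5, -0.4]
opening: 0.0138
grip_force: 30.0
```

Contact with the gate came at TCP x ≈ 0.499, and the gate is yielding at about 3 N. I'll keep pushing to about 13 mm past touch.

Call:
{"method": "arm_command", "body": {"moves": [[[-0.001,0,0],[0,0,0],0.005],[[-0.002,0,0],[0,0,0],0.005],[[-0.003,0,0],[0,0,0],0.005],[[-0.004,0,0],[0,0,0],0.005],[[-0.004,0,0],[0,0,0],0.005]]}}

```text
time: 9.3
tool_pos: [0.5077, -0.1817, 0.1872]
tool_rot: [3.141, -0.0, -2.931]
contact_force: [-4.5, -0.4, -0.5]
opening: 0.014
grip_force: 30.0
```

Call:
{"method": "arm_command", "body": {"moves": [[[-0.001,0,0],[0,0,0],0.005],[[-0.002,0,0],[0,0,0],0.005],[[-0.003,0,0],[0,0,0],0.005],[[-0.003,0,0],[0,0,0],0.005],[[-0.003,0,0],[0,0,0],0.005]]}}

```text
time: 9.8
tool_pos: [0.5102, -0.1809, 0.187]
tool_rot: [3.141, -0.001, -2.931]
contact_force: [-6.0, -0.4, -0.6]
opening: 0.0135
grip_force: 30.0
```

```bash
python3 look.py 3
python3 - <<'E'
from h import *
for i in range(8): print(np.round(robot.observe()["contact_force"],2)) if i<2 else robot.read_camera("top") is None
E
```

```text
t 9.8 tcp [ 0.5102 -0.1809  0.187 ] wire stand xyz mm [-49.2   1.3 203.4] turn [ 0.001  -0.0012 -0.0007] F stand [-5.97  0.9  -0.59] q [-0.48  0.41  1.54  0.    1.2  -2.26] grip 29.998244047164917 0.013546677910602439
scene 220 225 ring pred [242.4 250.2]
top 389 219 ring pred [405.3 236.9]
[-5.93 -0.12 -1.16]
[-5.93 -0.12 -1.16]
```

View pics/look3.png

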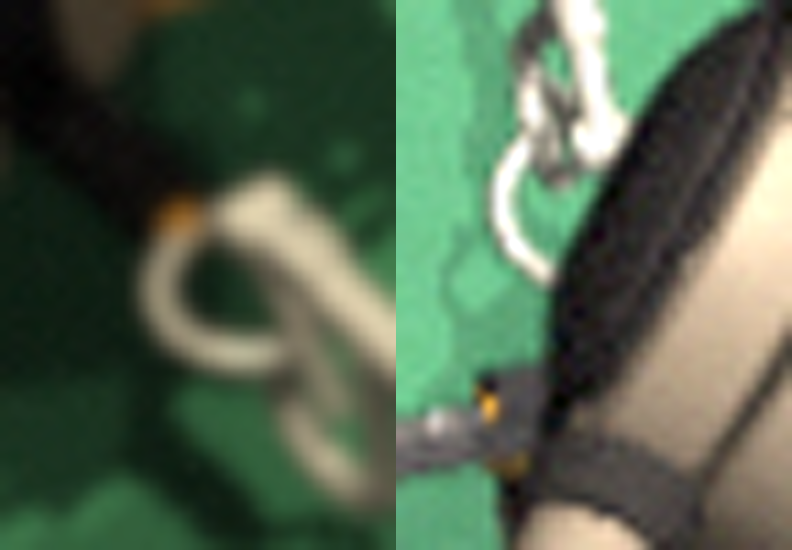

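The ring wire is inside the mouth, with the gate pushed in at 5.9 N (about 13 mm). Now I'll lower it, drifting slightly inward.

Call:
{"method": "arm_command", "body": {"moves": [[[0,0,0.002],[0,0,0],0.005],[[0,0,0.004],[0,0,0],0.005],[[-0.001,0,0.006],[0,0,0],0.005],[[-0.001,0,0.008],[0,0,0],0.005],[[-0.001,0,0.009],[0,0,0],0.005]]}}

```text
time: 10.7
tool_pos: [0.5117, -0.1808, 0.1781]
tool_rot: [3.141, 0.0, -2.931]
contact_force: [-4.3, 0.0, 0.7]
opening: 0.0139
grip_force: 30.0
```

Call:
{"method": "arm_command", "body": {"moves": [[[0,0,0.002],[0,0,0],0.005],[[-0.001,0,0.004],[0,0,0],0.005],[[-0.002,0,0.006],[0,0,0],0.005],[[-0.003,0,0.008],[0,0,0],0.005],[[-0.003,0,0.008],[0,0,0],0.005]]}}

```text
time: 11.2
tool_pos: [0.5155, -0.1804, 0.17]
tool_rot: [-3.141, 0.002, -2.931]
contact_force: [0.3, 0.1, -1.5]
opening: 0.014
grip_force: 30.0
```

The gate force dropped to zero, so the gate has snapped shut. I'll lower further until the ring touches the floor of the hook.

Call:
{"method": "arm_command", "body": {"moves": [[[0,0,0.002],[0,0,0],0.005],[[0,0,0.004],[0,0,0],0.005],[[0,0,0.005],[0,0,0],0.005],[[0,0,0.005],[0,0,0],0.005],[[0,0,0.005],[0,0,0],0.005]]}}

```text
time: 11.7
tool_pos: [0.5147, -0.1804, 0.1653]
tool_rot: [-3.142, 0.0, -2.931]
contact_force: [0.6, -0.5, -1.6]
opening: 0.0141
grip_force: 30.0
```

Call:
{"method": "arm_command", "body": {"moves": [[[0,0,0.001],[0,0,0],0.005],[[0,0,0.001],[0,0,0],0.005],[[0,0,0.002],[0,0,0],0.005],[[0,0,0.002],[0,0,0],0.005],[[0,0,0.002],[0,0,0],0.005]]}}

```text
time: 12.2
tool_pos: [0.5146, -0.1804, 0.1631]
tool_rot: [3.141, -0.0, -2.931]
contact_force: [0.5, -0.3, 0.1]
opening: 0.0139
grip_force: 30.0
```

```bash
python3 look.py 4
```

```text
t 12.2 tcp [ 0.5146 -0.1804  0.1631] wire stand xyz mm [-44.8   1.  179.6] turn [ 0.0001 -0.     -0.0009] F stand [ 0.46 -0.39  0.07] q [-0.48  0.44  1.56  0.    1.14 -2.26] grip 29.992989599704742 0.013862915945539825
scene 220 225 ring pred [244.7 258.5]
top 389 219 ring pred [403.2 236.4]
```

View pics/look4.png

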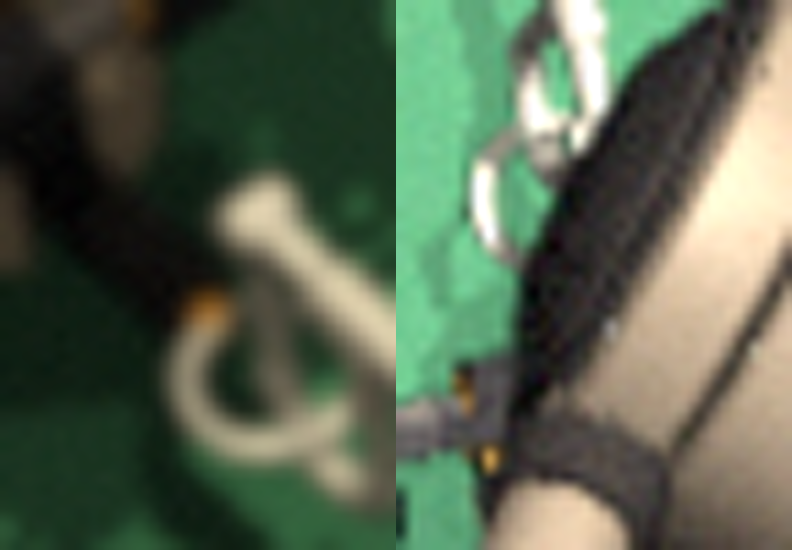

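The picture shows the ring threaded on the hook with the gate shut, and almost no load. I'll centre the wire in the basket, then tilt the cutter down about the wire so the release swing is small.

Call:
{"method": "arm_command", "body": {"moves": [[[-0.001,0,0],[0,0,0],0.005],[[-0.002,0,0],[0,0,0],0.005],[[-0.003,0,0],[0,0,0],0.005],[[-0.004,0,0],[0,0,0],0.005],[[-0.004,0,0],[0,0,0],0.005]]}}

```text
time: 12.8
tool_pos: [0.5187, -0.1795, 0.1632]
tool_rot: [3.142, 0.0, -2.931]
contact_force: [0.4, -1.1, -1.3]
opening: 0.0138
grip_force: 30.0
```

Call:
{"method": "arm_command", "body": {"moves": [[[-0.0008,0,0.0043],[0,-0.05,0],0.005],[[-0.0018,0,0.0086],[0,-0.1,0],0.005],[[-0.0031,0,0.0128],[0,-0.15,0],0.005],[[-0.0046,0,0.0169],[0,-0.2,0],0.005],[[-0.0063,0,0.0209],[0,-0.25,0],0.005]]}}

```text
time: 13.3
tool_pos: [0.5247, -0.1783, 0.1423]
tool_rot: [-3.141, 0.252, -2.931]
contact_force: [-0.6, -0.0, -1.1]
opening: 0.0135
grip_force: 30.0
```

Call:
{"method": "arm_command", "body": {"moves": [[[-0.0008,0,0.0043],[0,-0.05,0],0.005],[[-0.0018,0,0.0086],[0,-0.1,0],0.005],[[-0.0031,0,0.0128],[0,-0.15,0],0.005],[[-0.0046,0,0.0169],[0,-0.2,0],0.005],[[-0.0063,0,0.0209],[0,-0.25,0],0.005]]}}

```text
time: 13.8
tool_pos: [0.5358, -0.176, 0.1237]
tool_rot: [-3.141, 0.502, -2.931]
contact_force: [-0.2, -0.3, 0.6]
opening: 0.0139
grip_force: 30.0
```

```bash
python3 p.py -44 1 178
```

```text
t 13.8 tcp [ 0.5358 -0.176   0.1237] wire stand xyz mm [-41.8   0.8 179.8] turn [-0.001  0.502 -0.001] F stand [-0.31 -0.27  0.6 ] q [-0.67  0.37  1.94  0.7   0.61 -2.99] grip 29.994334280490875 0.013876920418610508
shift [ 0.      0.0001 -0.0432]
```

The arm's last joint is near its limit, so 29° of tilt will do. I'll open the fingers, which straddle the handle in its swing plane, then retreat along the tool axis.

Call:
{"method": "arm_command", "body": {"moves": [[[0,0,0],[0,0,0],0.02],[[0,0,0],[0,0,0],0.03],[[0,0,0],[0,0,0],0.045],[[0,0,0],[0,0,0],0.06],[[0,0,0],[0,0,0],0.06]]}}

```text
time: 14.3
tool_pos: [0.536, -0.1759, 0.124]
tool_rot: [-3.141, 0.5, -2.931]
contact_force: [-0.1, -0.3, 0.1]
opening: 0.0472
grip_force: 0.0
```

Call:
{"method": "arm_command", "body": {"moves": [[[0,0,-0.01],[0,0,0],0.06],[[0,0,-0.03],[0,0,0],0.06],[[0,0,-0.05],[0,0,0],0.06],[[0,0,-0.07],[0,0,0],0.06],[[0,0,-0.09],[0,0,0],0.06]]}}

```text
time: 14.8
tool_pos: [0.4928, -0.185, 0.2039]
tool_rot: [-3.141, 0.5, -2.931]
contact_force: [0.2, -1.1, 0.0]
opening: 0.06
grip_force: 0.0
```

```bash
python3 p.py -200 1 300
```

```text
t 14.8 tcp [ 0.4928 -0.185   0.2039] wire stand xyz mm [-85.6   1.1 259.8] turn [-0.0008  0.4998 -0.0009] F stand [-0.07 -1.1   0.02] q [-0.75  0.2   1.92  0.57  0.81 -2.89] grip 0.0 0.05999002791434841
shift [ 0.0785 -0.0003 -0.1336]
```

Now back away, then wait for the swing to decay.

Call:
{"method": "arm_command", "body": {"moves": [[[0.01,0,-0.02],[0,0,0],0.06],[[0.03,0,-0.03],[0,0.05,0],0.06],[[0.05,0,-0.04],[0,0.1,0],0.06],[[0.07,0,-0.04],[0,0.15,0],0.06],[[0.08,0,-0.04],[0,0.2,0],0.06]]}}

```text
time: 15.3
tool_pos: [0.4044, -0.2039, 0.1996]
tool_rot: [-3.141, 0.297, -2.933]
contact_force: [-0.3, -0.1, 0.0]
opening: 0.06
grip_force: 0.0
```

Run:
```python
from h import *
import time
prev=None
for i in range(80):
    im=robot.read_camera("scene").astype(int)[215:330,215:340]
    if i%4==0:
        if prev is not None: print(round(robot.observe()["time"],2),int((abs(im-prev).max(2)>25).sum()))
        prev=im
im=robot.read_camera("scene"); k=np.clip(im[215:345,195:345,::-1].astype(float)*1.6,0,255).astype(np.uint8)
t=robot.read_camera("top")[190:290,360:460,::-1]
a=cv2.resize(k,None,fx=4,fy=4,interpolation=cv2.INTER_CUBIC);cv2.imwrite("pics/end.png",a)
```

```text
15.55 169
15.75 546
15.95 487
16.15 279
16.35 469
16.55 447
16.75 163
16.95 418
17.15 461
17.35 134
17.55 363
17.75 476
17.95 184
18.15 309
18.35 468
18.55 231
18.75 241
18.95 440
19.15 269
```

View pics/end.png

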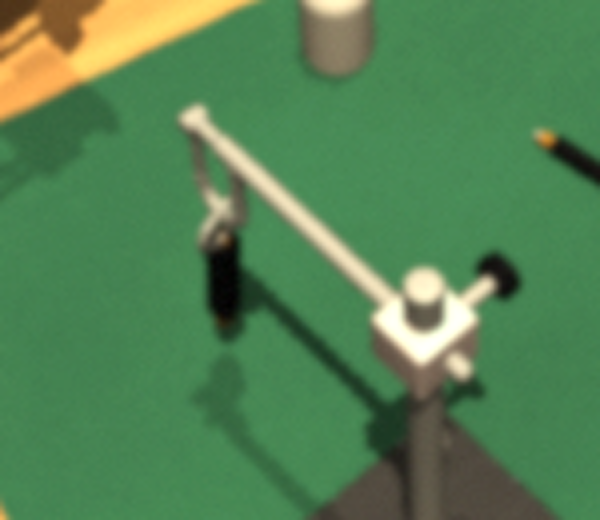

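The cutter hangs from the closed hook and is still swinging. I'll wait.

Call:
{"method": "arm_command", "body": {"moves": [[[0,0,0],[0,0,0],0.06],[[0,0,0],[0,0,0],0.06],[[0,0,0],[0,0,0],0.06],[[0,0,0],[0,0,0],0.06],[[0,0,0],[0,0,0],0.06]]}}

```text
time: 19.9
tool_pos: [0.4061, -0.2036, 0.1993]
tool_rot: [3.142, 0.3, -2.931]
contact_force: [0.0, 0.3, -0.1]
opening: 0.06
grip_force: 0.0
```

Call:
{"method": "arm_command", "body": {"moves": [[[0,0,0],[0,0,0],0.06],[[0,0,0],[0,0,0],0.06],[[0,0,0],[0,0,0],0.06],[[0,0,0],[0,0,0],0.06],[[0,0,0],[0,0,0],0.06]]}}

```text
time: 20.4
tool_pos: [0.4061, -0.2036, 0.1993]
tool_rot: [3.142, 0.3, -2.931]
contact_force: [0.9, 1.1, -0.0]
opening: 0.06
grip_force: 0.0
```

Call:
{"method": "arm_command", "body": {"moves": [[[0,0,0],[0,0,0],0.06],[[0,0,0],[0,0,0],0.06],[[0,0,0],[0,0,0],0.06],[[0,0,0],[0,0,0],0.06],[[0,0,0],[0,0,0],0.06]]}}

```text
time: 20.9
tool_pos: [0.4061, -0.2035, 0.1993]
tool_rot: [3.142, 0.3, -2.931]
contact_force: [-0.1, -0.0, -0.3]
opening: 0.0601
grip_force: 0.0
```

Call:
{"method": "arm_command", "body": {"moves": [[[0,0,0],[0,0,0],0.06],[[0,0,0],[0,0,0],0.06],[[0,0,0],[0,0,0],0.06],[[0,0,0],[0,0,0],0.06],[[0,0,0],[0,0,0],0.06]]}}

```text
time: 21.4
tool_pos: [0.4061, -0.2036, 0.1993]
tool_rot: [3.142, 0.3, -2.931]
contact_force: [-1.1, 0.2, 0.2]
opening: 0.0599
grip_force: 0.0
```

Call:
{"method": "arm_command", "body": {"moves": [[[0,0,0],[0,0,0],0.06],[[0,0,0],[0,0,0],0.06],[[0,0,0],[0,0,0],0.06],[[0,0,0],[0,0,0],0.06],[[0,0,0],[0,0,0],0.06]]}}

```text
time: 21.9
tool_pos: [0.4061, -0.2035, 0.1993]
tool_rot: [3.141, 0.3, -2.931]
contact_force: [0.3, -0.4, 0.5]
opening: 0.0593
grip_force: 0.0
```

Call:
{"method": "arm_command", "body": {"moves": [[[0,0,0],[0,0,0],0.06],[[0,0,0],[0,0,0],0.06],[[0,0,0],[0,0,0],0.06],[[0,0,0],[0,0,0],0.06],[[0,0,0],[0,0,0],0.06]]}}

```text
time: 22.4
tool_pos: [0.4061, -0.2036, 0.1993]
tool_rot: [3.142, 0.3, -2.931]
contact_force: [-0.5, -0.7, 0.9]
opening: 0.06
grip_force: 0.0
```

Call:
{"method": "arm_command", "body": {"moves": [[[0,0,0],[0,0,0],0.06],[[0,0,0],[0,0,0],0.06],[[0,0,0],[0,0,0],0.06],[[0,0,0],[0,0,0],0.06],[[0,0,0],[0,0,0],0.06]]}}

```text
time: 22.9
tool_pos: [0.4061, -0.2036, 0.1993]
tool_rot: [3.141, 0.3, -2.931]
contact_force: [-0.1, 0.7, -0.1]
opening: 0.06
grip_force: 0.0
```

Call:
{"method": "arm_command", "body": {"moves": [[[0,0,0],[0,0,0],0.06],[[0,0,0],[0,0,0],0.06],[[0,0,0],[0,0,0],0.06],[[0,0,0],[0,0,0],0.06],[[0,0,0],[0,0,0],0.06]]}}

```text
time: 23.4
tool_pos: [0.4061, -0.2036, 0.1993]
tool_rot: [3.141, 0.3, -2.931]
contact_force: [0.4, -0.2, 0.2]
opening: 0.0601
grip_force: 0.0
```

```bash
cat > sw.py <<'E'
from h import *
# lower-half dark handle / brass column extent over 0.8 s
L=[]
for i in range(12):
    k=robot.read_camera("scene").astype(int)[262:302,230:290]; ys,xs=np.where(k.max(2)<30); L.append((round(xs.mean(),2),round(ys.mean(),2)) if len(xs) else None)
print(robot.observe()["time"],[tuple(map(float,q)) for q in L])
E
python3 sw.py
```

```text
24.0 [(23.67, 26.53), (23.54, 25.99), (23.47, 25.82), (23.62, 26.27), (23.75, 26.46), (23.76, 26.48), (23.73, 26.58), (23.68, 26.61), (23.67, 26.25), (23.65, 26.29), (23.62, 26.28), (23.62, 26.28)]
```

Call:
{"method": "arm_command", "body": {"moves": [[[0,0,0],[0,0,0],0.06],[[0,0,0],[0,0,0],0.06],[[0,0,0],[0,0,0],0.06],[[0,0,0],[0,0,0],0.06],[[0,0,0],[0,0,0],0.06]]}}

```text
time: 24.5
tool_pos: [0.4061, -0.2035, 0.1993]
tool_rot: [3.142, 0.3, -2.931]
contact_force: [-1.4, 0.4, -0.6]
opening: 0.06
grip_force: 0.0
```

Call:
{"method": "arm_command", "body": {"moves": [[[0,0,0],[0,0,0],0.06],[[0,0,0],[0,0,0],0.06],[[0,0,0],[0,0,0],0.06],[[0,0,0],[0,0,0],0.06],[[0,0,0],[0,0,0],0.06]]}}

```text
time: 25.0
tool_pos: [0.4061, -0.2036, 0.1993]
tool_rot: [3.141, 0.3, -2.931]
contact_force: [-0.1, 0.0, 0.1]
opening: 0.0601
grip_force: 0.0
```

Call:
{"method": "arm_command", "body": {"moves": [[[0,0,0],[0,0,0],0.06],[[0,0,0],[0,0,0],0.06],[[0,0,0],[0,0,0],0.06],[[0,0,0],[0,0,0],0.06],[[0,0,0],[0,0,0],0.06]]}}

```text
time: 25.5
tool_pos: [0.4061, -0.2036, 0.1993]
tool_rot: [3.142, 0.3, -2.931]
contact_force: [0.6, 0.6, 0.4]
opening: 0.0598
grip_force: 0.0
```

Call:
{"method": "arm_command", "body": {"moves": [[[0,0,0],[0,0,0],0.06],[[0,0,0],[0,0,0],0.06],[[0,0,0],[0,0,0],0.06],[[0,0,0],[0,0,0],0.06],[[0,0,0],[0,0,0],0.06]]}}

```text
time: 26.0
tool_pos: [0.4061, -0.2036, 0.1993]
tool_rot: [3.142, 0.3, -2.931]
contact_force: [0.8, 0.1, -0.5]
opening: 0.06
grip_force: 0.0
```

Call:
{"method": "arm_command", "body": {"moves": [[[0,0,0],[0,0,0],0.06],[[0,0,0],[0,0,0],0.06],[[0,0,0],[0,0,0],0.06],[[0,0,0],[0,0,0],0.06],[[0,0,0],[0,0,0],0.06]]}}

```text
time: 26.5
tool_pos: [0.4061, -0.2036, 0.1993]
tool_rot: [3.142, 0.3, -2.931]
contact_force: [-0.0, 0.5, 0.2]
opening: 0.06
grip_force: 0.0
```

Call:
{"method": "arm_command", "body": {"moves": [[[0,0,0],[0,0,0],0.06],[[0,0,0],[0,0,0],0.06],[[0,0,0],[0,0,0],0.06],[[0,0,0],[0,0,0],0.06],[[0,0,0],[0,0,0],0.06]]}}

```text
time: 27.0
tool_pos: [0.4061, -0.2036, 0.1993]
tool_rot: [3.142, 0.3, -2.931]
contact_force: [0.0, 0.5, -0.1]
opening: 0.0603
grip_force: 0.0
```

Call:
{"method": "arm_command", "body": {"moves": [[[0,0,0],[0,0,0],0.06],[[0,0,0],[0,0,0],0.06],[[0,0,0],[0,0,0],0.06],[[0,0,0],[0,0,0],0.06],[[0,0,0],[0,0,0],0.06]]}}

```text
time: 27.5
tool_pos: [0.4061, -0.2036, 0.1993]
tool_rot: [3.142, 0.3, -2.931]
contact_force: [0.1, -1.2, -0.2]
opening: 0.06
grip_force: 0.0
```

Call:
{"method": "arm_command", "body": {"moves": [[[0,0,0],[0,0,0],0.06],[[0,0,0],[0,0,0],0.06],[[0,0,0],[0,0,0],0.06],[[0,0,0],[0,0,0],0.06],[[0,0,0],[0,0,0],0.06]]}}

```text
time: 28.0
tool_pos: [0.4061, -0.2035, 0.1993]
tool_rot: [3.141, 0.3, -2.931]
contact_force: [0.8, 0.7, 0.4]
opening: 0.0603
grip_force: 0.0
```

```bash
cat > sw.py <<'E'
from h import *
F=[robot.read_camera("scene").astype(int)[215:330,215:340] for i in range(12)]
print(robot.observe()["time"],[int((abs(f-F[0]).max(2)>25).sum()) for f in F])
E
python3 sw.py
```

```text
28.6 [0, 0, 0, 0, 0, 0, 0, 0, 0, 0, 0, 0]
```

Call:
{"method": "arm_command", "body": {"moves": [[[0,0,0],[0,0,0],0.06],[[0,0,0],[0,0,0],0.06],[[0,0,0],[0,0,0],0.06],[[0,0,0],[0,0,0],0.06],[[0,0,0],[0,0,0],0.06]]}}

```text
time: 29.1
tool_pos: [0.4061, -0.2036, 0.1993]
tool_rot: [3.142, 0.3, -2.931]
contact_force: [-0.5, -0.5, -0.3]
opening: 0.0599
grip_force: 0.0
```

Call:
{"method": "arm_command", "body": {"moves": [[[0,0,0],[0,0,0],0.06],[[0,0,0],[0,0,0],0.06],[[0,0,0],[0,0,0],0.06],[[0,0,0],[0,0,0],0.06],[[0,0,0],[0,0,0],0.06]]}}

```text
time: 29.6
tool_pos: [0.4061, -0.2036, 0.1993]
tool_rot: [3.141, 0.3, -2.931]
contact_force: [-0.2, 0.1, -0.2]
opening: 0.0601
grip_force: 0.0
```

Call:
{"method": "arm_command", "body": {"moves": [[[0,0,0],[0,0,0],0.06],[[0,0,0],[0,0,0],0.06],[[0,0,0],[0,0,0],0.06],[[0,0,0],[0,0,0],0.06],[[0,0,0],[0,0,0],0.06]]}}

```text
time: 30.1
tool_pos: [0.4061, -0.2035, 0.1993]
tool_rot: [3.142, 0.3, -2.931]
contact_force: [-0.2, -0.6, -0.4]
opening: 0.0601
grip_force: 0.0
```

Call:
{"method": "arm_command", "body": {"moves": [[[0,0,0],[0,0,0],0.06],[[0,0,0],[0,0,0],0.06],[[0,0,0],[0,0,0],0.06],[[0,0,0],[0,0,0],0.06],[[0,0,0],[0,0,0],0.06]]}}

```text
time: 30.6
tool_pos: [0.4061, -0.2036, 0.1993]
tool_rot: [3.142, 0.3, -2.931]
contact_force: [0.4, 0.6, 0.2]
opening: 0.0601
grip_force: 0.0
```

```bash
sed -i 's/>25/>12/' sw.py; python3 sw.py; python3 -c "
from cell import robot
print(robot.hand_in())"
```

```text
31.2 [0, 0, 0, 0, 0, 0, 0, 0, 0, 0, 0, 0]
the job is handed in; nothing more can be done
None
```

The cutter hangs still from the closed snap hook, with the gripper clear of it; the highest force I read on the hook was about 6 N, and I handed the job in at 31 s.

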